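# Hold the bench clamp down on a board

## Robot

A 6-joint arm with a two-finger parallel gripper is mounted at the origin on the work surface. World frame = base frame: x ahead of the robot, y to its left, z up, the work surface at z = 0. Lengths are in m, angles in rad, forces in N, time in s.
With the tool pointing down it reaches from about 0.425 to 1.125 m from the base axis. Payload 14.9 kg.
Tool frame: the origin (TCP) lies on the centre line of the jaws, within the pads' length; the fingertips stand 8 mm ahead of it and the grasp point (between the pads) lies 11 mm behind it; z points along the fingers, y is the line along which they close (so a half turn about z gives the same grasp; the last joint's range is limited). The gripper opens to 91 mm and grips with 3 to 60 N. Pads are 32 mm wide; open, the fingers measure 118 mm over their backs; the gripper's body (76 mm by 178 mm) begins 60 mm behind the grasp point.
Start: joints at [1.292, 0.379, 1.734, -0, 1.028, -0.033], TCP at [0.17, 0.679, 0.222] pointing down, gripper open.
Joint ranges: [-2.77, 2.77], [-0.74, 2.19], [0, 2.66], [-1.06, 4.2], [0.31, 2.87], [-3.08, 3.08]. Speed limits (rad/s): [1.89, 1.89, 2.39, 3.14, 3.14, 3.14].

## Interface

Orientations are given as a unit quaternion [x, y, z, w].
In Python, from station import env gives the robot as it stands. The module is installed in compiled form; this text tells all that it offers.
- The arm moves only by the tool servo_tool, never from a script. Its argument "series" is a list of rows, each an object of numbers: "jaw": the closure, from 0 (fully open) to 1 (shut); "x", "y", "z": the shift along the world's x, y, z in m; "ax", "ay", "az": the turn, a rotation vector about the world's x, y, z in degrees. A call has 1 to 20 rows; each row is the pose to reach, as a shift and turn from the pose commanded when the call began; what a row does not reach only later rows make up. A row lasts 1/8 s, in which the tool goes at most 62.5 mm and 10.7 degrees, less where a joint would pass 70% of its speed; a pose out of reach is approached as far as the arm can. A call with a gripper value outside its range is refused whole. The fingers move at their own pace and stop on an object; the grip force is fixed at half the most. Time passes only in rows, so rows that repeat a pose let the fingers close. It gives the time, the measured TCP pose, the force, the opening and the grip force at its end, in the units of the state.
- env.sense(): the state, without advancing time (a new reading comes with each control period).
- env.snapshot(name): name is "scene" or "top" or "wrist"; returns a dict with "pixels" (400x640x3 uint8, red, green, blue), "vfov" (degrees; the focal length in pixels is half the picture's height over the tangent of half this angle, whatever the lens; pixels are square), "cx", "cy" (the principal point, pixels), "k1" (the pictures are not rectified: a ray, as slopes to the right and down, at radius r is drawn at 1 + k1 r^2 times it, then the intrinsics apply), "R" (3x3) and "t" (3): a world point X has camera coordinates R X + t; the wrist camera has in their place "mount" (4x4, takes a point from camera to tool coordinates, whose origin is the TCP and whose axes are the flange's). Camera axes: x right, y down, z forward; pixel columns grow to the right and rows downward; lengths in m; the calibration is good to about 2 mm. A picture is of the moment at which its call begins: read the wrist's pose just before it. There is no depth.
- env.job_done(): hands the job in; it is judged then, once.
The state is a dict: "clock": time; "joint_pos": joint angles; "joint_vel": joint speeds; "tau": joint torques, N m; "position": TCP position; "orientation": TCP orientation; "wrist_force": force on the tool from outside, world axes, zero at the start; "wrist_torque": the same for the moment, N m; "grip_width": finger opening in m; "grasp_force": force on a finger pad.
Only numpy, scipy, OpenCV 4.12 (cv2) and the standard library are available. Lean on these libraries where they do the work, as an engineer would, in place of code of your own. Each camera call takes 0.05 s, during which the arm holds its last target. There are 200 camera calls.

## Task

A wooden offcut has been left lying on the board, in the way of the bench clamp's foot: put it into the scrap tray first. Then flip the clamp's safety catch fully over, take the handle of the spring-return lever and pull it towards the front of the clamp as far as it goes, so that the foot presses on the board, and finish while still holding it there with the gripper, because it springs back when let go. Do not force the lever against the closed catch, leave the board in its place, and do not disturb the glue bottle, sanding block or wrench.

Things in the scene. Friction and masses are not known exactly. Their poses are not given: they have to be found in the camera images.
- clamp: Fixed hold-down clamp. Origin on the table under the lever pivot, -x to the clamp's front (robot side). Bed 120 mm wide, 14 thick, x -255 to +70. Two green cheeks (x +-30, y +-28, top z 112 mm) carry the lever pivot, a y axis at x 0, z 95. A green post (top z 145) at x 2, y -50 carries the catch. The lever's stem, 16 x 18 mm, and its foot arm (at rest up to x -90, z 185) move in the plane y = 0.
- hold_lever (a joint): Lever angle, rad: 0 = rest (stem leans 0.4 from vertical, away from the front); grows as the handle is pulled to the clamp's front; 0.8 = end stop (leans 0.4 to the front). A spring returns it (0.3 N m at rest, 1 N m at the stop). The foot meets the bare board at 0.68. Holding it at the stop takes about 14 N at the handle. With the catch closed the stem hits it within 0.15 rad.
- handle: Black round grip of the lever, 22 mm thick, turning freely on its spindle, along its y, parallel to the pivot and 130 mm from it. Origin: bar axis at clamp y +60, where to grip; the bar runs from y -69 (stem at -60) to +45 of the origin. At rest at clamp x +51, z 215 mm; at the stop x -51, z 215, by an arc about the pivot (top z 225). Free beneath to the bed.
- catch (a joint): Safety catch angle, rad: 0 = closed (its bar lies level across the front of the lever stem and blocks it), 1.5 = fully flipped (bar upright, clear of the stem). Friction of about 0.05 N m keeps it where it is put. It turns about a line along the clamp's x through clamp x 2, y -50, z 150 mm.
- catch_tab (a point): Middle of the top end of the catch's tab: a steel plate 8 mm thick (clamp y), 22 wide (clamp x), standing 58 mm up from the hinge line when closed. The catch's bar, 10 x 10 mm, makes an L with it, 74 mm towards clamp +y. Pushing the tab to the clamp's -y side flips the catch: the tab swings down on that side till nearly level and the bar rises. Axes: the clamp's when closed.
- foot: Sprung rubber-soled foot at the end of the lever's foot arm, sole 30 mm across. Origin: on the arm's end, 48 mm above the sole; the sole gives up to 16 mm along its z, 0.7 N/mm. At rest its lowest edge is at about clamp x -105, z 127 mm; it comes down on the board at clamp x -100, y 0.
- board: Light wooden board lying on the clamp bed, 200 x 80 x 40 mm (x, y, z), 0.4 kg. Origin: centre of its underside, z = 14 mm.
- offcut: Darker wooden offcut lying on the board, 150 x 42 x 30 mm (x, y, z), about 0.12 kg, one end under the raised foot and the rest free towards the clamp's front. Origin: centre of its underside, z = 54 mm at the start.
- scrap_tray: Fixed black open tray on the table, 220 x 170 x 45 mm outside, walls and floor 5 mm. Stands to the left or to the right of the clamp. Origin: centre of its underside.
- glue: Glue bottle, 66 mm in diameter, 170 mm tall, standing on the other side from the tray. Bystander. Origin: centre of its underside.
- sanding_block: Cork sanding block 110 x 65 x 26 mm on the table. Bystander. Origin: centre of its underside.
- wrench: Steel wrench 170 mm long lying along its x axis on the table. Bystander.
Mind the look-alikes: they are no part of the job. Of the things like the offcut, leave any that is blue or yellow; of the rest the larger one is meant.

How it is judged:
On the way, in this order (a step that is already met when the one before it is completed fails the run):
1. the offcut lies in the scrap tray, let go (x of offcut in the frame of scrap_tray between -0.1 and 0.1 m and y of offcut in the frame of scrap_tray between -0.078 and 0.078 m and z of offcut in the frame of scrap_tray below 0.045 m and contact force between the arm and offcut below 0.1 N), for 0.2 s.
2. the safety catch is flipped over (value of joint catch above 1.2 rad), for 0.2 s.
3. the lever is pulled home and held, the foot pressing on the board (value of joint hold_lever above 0.72 rad and contact force between the fingers and handle above 2 N and contact force between foot and board above 2 N), for 0.2 s.
At the end, for the whole second after the job is handed in: The lever is held by the fingers (more than 2 N on the handle) within 0.08 rad of its stop (joint above 0.72), the foot presses on the board with more than 2 N, the catch is flipped (above 1.1 rad), the offcut lies in the scrap tray untouched, and the board is within 30 mm of where it lay (all of step 1 and all of step 3 and value of joint catch above 1.1 rad and distance of board from where it was at the start of the episode below 0.03 m); the arm keeps its last pose, push and grip.
It fails at once if the lever is forced against the closed catch (value of joint hold_lever above 0.25 rad and value of joint catch below 0.8 rad).
It fails at once if a bystander is disturbed (distance of any of glue, sanding_block, wrench from where it was at the start of the episode above 0.04 m).
It fails at once if the glue bottle is tipped over (angle between glue's own z axis and vertical above 0.5 rad).
It fails at once if the board is shoved out of place (distance of board from where it was at the start of the episode above 0.04 m).
It also fails if it takes over 72 s, if anything falls off the work surface, if the arm or the gripper's body presses on something with over 40 N, if the wrist force passes 120 N, or if a joint passes its speed limit or range.

## Working session

There is one attempt and no reset: what is moved stays moved. The work goes in short steps, Python scripts to look and compute and a tool call to move; the robot and the scene stay as the last step left them, time stands still between calls to the robot, and variables do not carry over. Pictures are saved under pics/ and viewed, at most 10 in all, crops included, and the job is handed in when it is done.

Besides the shell and the picture viewer there is one more tool, called as name(argument=value, ...) on one line, values as JSON. servo_tool: Moves the arm, as the interface text tells. Its arguments: {"type":"object","properties":{"series":{"type":"array"}},"required":["series"]}

```bash
mkdir -p pics
cat > h.py <<'E'
import numpy as np, cv2, json
from scipy.spatial.transform import Rotation as Ro
from station import env
def cam(name):
    s=env.sense(); c=env.snapshot(name)
    if 'mount' in c:
        T=np.eye(4);T[:3,:3]=Ro.from_quat(s['orientation']).as_matrix();T[:3,3]=s['position']
        M=T@np.array(c['mount']); c['R']=M[:3,:3].T; c['t']=-M[:3,:3].T@M[:3,3]
    c['R']=np.array(c['R']);c['t']=np.array(c['t'])
    c['f']=200/np.tan(np.radians(c['vfov'])/2)
    return c
def ray(c,p):
    K=np.array([[c['f'],0,c['cx']],[0,c['f'],c['cy']],[0,0,1]])
    n=cv2.undistortPoints(np.array([[p]],float),K,np.array([c['k1'],0,0,0.]))[0,0]
    return -c['R'].T@c['t'], c['R'].T@np.array([n[0],n[1],1])
def onz(c,p,z):
    o,d=ray(c,p); return o+d*(z-o[2])/d[2]
def proj(c,X):
    x=c['R']@np.array(X)+c['t']; u=x[:2]/x[2]; u=u*(1+c['k1']*(u@u)); return u*c['f']+[c['cx'],c['cy']]
def two(c1,p1,c2,p2):
    o1,d1=ray(c1,p1);o2,d2=ray(c2,p2)
    s=np.linalg.lstsq(np.c_[d1,-d2],o2-o1,rcond=None)[0]
    a=o1+s[0]*d1;b=o2+s[1]*d2; return (a+b)/2,np.linalg.norm(a-b)
def save(c,n): cv2.imwrite('pics/'+n,c['pixels'][:,:,::-1])
E
python3 - <<'E'
from h import *
for n in('top','scene'):
    c=cam(n);save(c,n+'1.png');print(n,c['f'],-c['R'].T@c['t'])
    np.save(n+'.npy',c,allow_pickle=True)
print(env.sense())
E
```

```text
top 378.7745466726108 [ 0.41130343 -0.00442103  1.18432265]
scene 479.91766632040566 [ 1.14411929 -0.95030946  0.9173436 ]
{'clock': 0.1, 'joint_pos': array([ 1.29170135e+00,  3.79384083e-01,  1.73473314e+00, -1.63571972e-06,
        1.02850335e+00, -3.33177670e-02]), 'joint_vel': array([-2.26397987e-03, -1.23537308e-03, -1.87369808e-03,  3.12728444e-06,
        8.61295443e-04, -6.26558368e-04]), 'tau': array([-4.87033758e-04, -7.65033460e+01, -4.35295451e+01,  6.52298843e-02,
        3.97745508e-02, -1.87320239e-05]), 'position': array([0.17023623, 0.67861438, 0.22132896]), 'orientation': array([ 1.22579101e-01,  9.92458614e-01, -5.07810792e-04, -7.92658816e-05]), 'wrist_force': array([-0.71324645,  0.86360384,  1.18010249]), 'wrist_torque': array([0.01211475, 0.03706109, 0.01101685]), 'grasp_force': 0.0, 'grip_width': 0.09118629570070197}
```

View pics/top1.png

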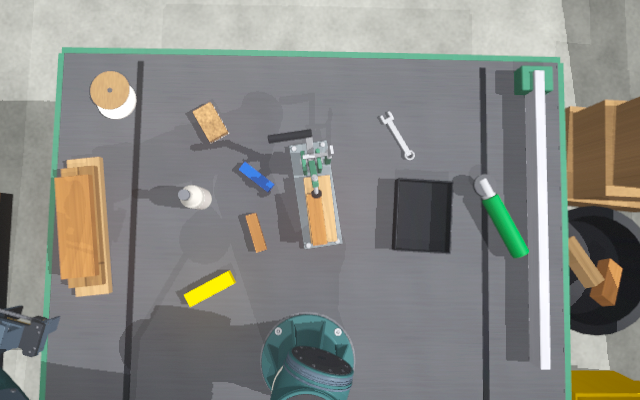

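View pics/scene1.png

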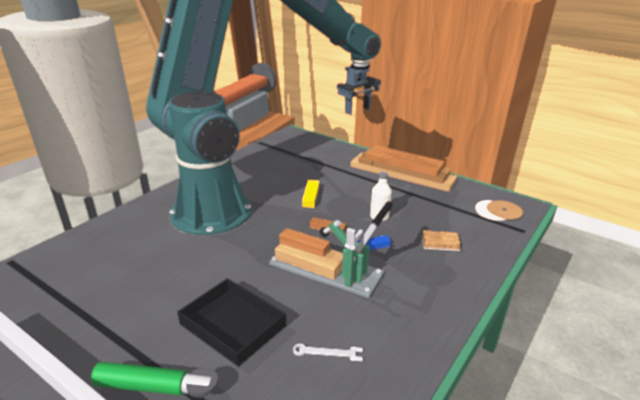

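The top view (image up is +x, left is +y) shows the clamp at (315,190) with its front towards the robot, and the offcut on the board near (322,215). The tray is on the right at (422,215). The glue is at (195,197), the sanding block at (210,122) and the wrench at (398,135). Next I'll enlarge the clamp.

Run:
```python
from h import *
c=np.load('top.npy',allow_pickle=True).item()
a=cv2.resize(c['pixels'][120:260,255:355],None,fx=4,fy=4,interpolation=cv2.INTER_CUBIC)
c2=np.load('scene.npy',allow_pickle=True).item()
b=cv2.resize(c2['pixels'][190:300,265:400],None,fx=2.9,fy=5.0909/1.0*0.57,interpolation=cv2.INTER_CUBIC)
im=np.zeros((560,795,3),np.uint8);im[:560,:400]=a;im[:b.shape[0],403:403+b.shape[1]]=b[:, :392]
cv2.imwrite('pics/crop.png',im[:,:,::-1])
px=c['pixels'].astype(int)
# bed: corners via bed-grey mask brighter than table
hsv=cv2.cvtColor(c['pixels'],cv2.COLOR_RGB2HSV)
dark=(px.max(2)<45).astype(np.uint8)
n,l,s,ce=cv2.connectedComponentsWithStats(dark)
for i in range(1,n):
    if s[i][4]>100: print('dark',s[i],ce[i])
m=((hsv[...,0]<22)&(hsv[...,1]>90)&(hsv[...,2]>70)).astype(np.uint8); m[:, :290]=0;m[:,350:]=0
n,l,s,ce=cv2.connectedComponentsWithStats(m)
for i in range(1,n):
    if s[i][4]>60: print('wood',s[i],ce[i])
for p in [(322,205),(310,230),(330,230),(324,240)]: print(p,hsv[p[1],p[0]])
```

```text
dark [441 183  11  69 290] [447.5137931  217.34482759]
dark [  0 193  12 116 998] [  4.15631263 243.39779559]
dark [ 569  206   71  129 5128] [606.06571763 269.11193448]
wood [ 304  176   33   70 1537] [320.08392973 212.13012362]
(322, 205) [ 17 115 223]
(310, 230) [ 16 108 196]
(330, 230) [ 17  94 247]
(324, 240) [ 16 140 224]
```

View pics/crop.png

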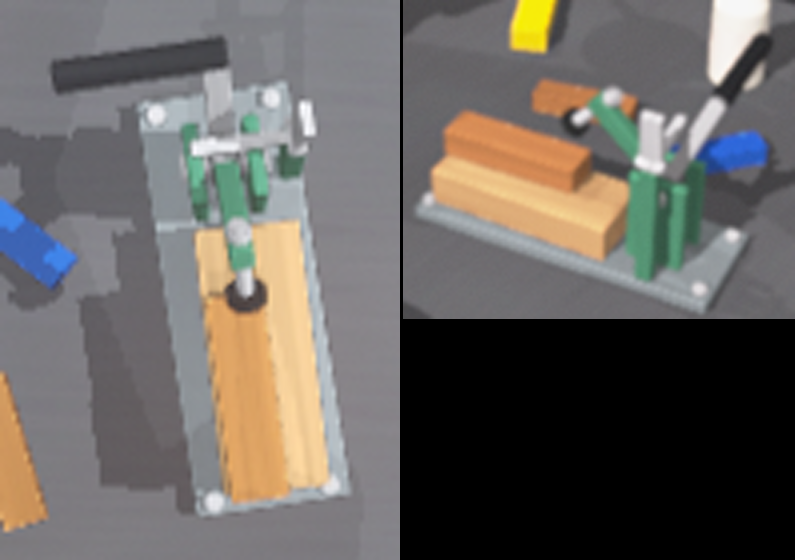

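The enlargement shows the bed corners at about (138,107), (288,84), (202,516) and (349,490) in crop pixels. The offcut's near corners are at (232,501) and (292,492), the handle ends at (55,75) and (226,52), and the tab top at (306,118).

Run:
```python
from h import *
c=np.load('top.npy',allow_pickle=True).item()
c2=np.load('scene.npy',allow_pickle=True).item()
f=lambda u,v:(255+u/4-.375,120+v/4-.375)
P=lambda n,u,v,z:(print(n,onz(c,f(u,v),z).round(4)),onz(c,f(u,v),z))[1]
b=[P('bed',*q,.014) for q in[(138,107),(288,84),(349,490),(202,516)]]
d=(b[0]+b[1]-b[2]-b[3])/2;L=np.hypot(*d[:2]);yaw=np.arctan2(d[1],d[0]);print('len',L,'width',np.linalg.norm(b[0]-b[1]),np.linalg.norm(b[2]-b[3]),'yaw',np.degrees(yaw))
R=np.array([[np.cos(yaw),-np.sin(yaw)],[np.sin(yaw),np.cos(yaw)]])
o=np.mean(b,0)[:2]-R@[(70-255)/2000,0]; print('origin',o)
q=lambda n,X:print(n,'clamp',(R.T@(X[:2]-o)).round(4))
for n,u,v,z in[('offBL',232,501,.084),('offBR',292,492,.084),('offR',268,305,.084),('offL',208,312,.084),('hL',55,75,.215),('hR',226,52,.215),('tab',306,118,.208)]: q(n,P(n,u,v,z))
# scene check: project catch tab, handle, offcut end
for n,X in dict(tab=[.002,-.05,.208],handle=[.051,.06,.215],hend=[.051,.105,.215],bar=[.002,.024,.15]).items():
    w=np.r_[o+R@X[:2],X[2]]; print(n,w.round(4),'scene',proj(c2,w).round(1),'top',proj(c,w).round(1))
# tray rim
m=(c['pixels'].max(2)<60).astype(np.uint8);m[:,:380]=0;m[:,465:]=0;m[:170]=0;m[265:]=0
m=cv2.morphologyEx(m,cv2.MORPH_CLOSE,np.ones((5,5)))
cs=max(cv2.findContours(m,0,2)[0],key=cv2.contourArea);r=cv2.minAreaRect(cs);print(r)
t=[onz(c,p,.045) for p in cv2.boxPoints(r)];print(np.round(t,3),'centre',np.mean(t,0))
```

```text
bed [0.6567 0.0688 0.014 ]
bed [ 0.677  -0.0481  0.014 ]
bed [ 0.3616 -0.0994  0.014 ]
bed [0.34   0.0134 0.014 ]
len 0.32052844581417506 width 0.11863110435191826 0.11480847904432095 yaw 9.587050712747017
origin [ 0.60005774 -0.00092733]
offBL [ 0.3554 -0.0092  0.084 ]
offBL clamp [-0.2426  0.0326]
offBR [ 0.3625 -0.0525  0.084 ]
offBR clamp [-0.2428 -0.0113]
offR [ 0.4979 -0.0331  0.084 ]
offR clamp [-0.1061 -0.0147]
offL [0.492  0.0105 0.084 ]
offL clamp [-0.1046  0.0292]
hL [0.6346 0.1103 0.215 ]
hL clamp [0.0526 0.104 ]
hR [ 6.517e-01 -1.000e-04  2.150e-01]
hR clamp [ 0.051  -0.0078]
tab [ 0.6107 -0.0529  0.208 ]
tab clamp [ 0.0019 -0.053 ]
tab [ 0.6104 -0.0499  0.208 ] scene [351.4 228. ] top [330.  149.3]
handle [0.6404 0.0667 0.215 ] scene [383.6 210.6] top [285.3 136.5]
hend [0.6329 0.1111 0.215 ] scene [389. 203.] top [268.1 139. ]
bar [0.598  0.0231 0.15  ] scene [360.7 231.9] top [302.4 157.4]
((421.72320556640625, 215.5361785888672), (57.628013610839844, 70.51191711425781), 2.862405300140381)
[[ 0.344 -0.245  0.045]
 [ 0.556 -0.255  0.045]
 [ 0.551 -0.431  0.045]
 [ 0.338 -0.419  0.045]] centre [ 0.44700665 -0.33751801  0.045     ]
```

servo_tool(series=[{"jaw":0,"x":0.1,"y":-0.14,"z":0.08,"az":8},{"jaw":0,"x":0.31,"y":-0.43,"z":0.08,"az":22.5},{"jaw":0,"x":0.31,"y":-0.43,"z":0.08,"az":22.5},{"jaw":0,"x":0.31,"y":-0.43,"z":0.08,"az":22.5},{"jaw":0,"x":0.31,"y":-0.43,"z":0.08,"az":22.5},{"jaw":0,"x":0.31,"y":-0.43,"z":0.08,"az":22.5},{"jaw":0,"x":0.31,"y":-0.43,"z":0.08,"az":22.5},{"jaw":0,"x":0.31,"y":-0.43,"z":0.08,"az":22.5},{"jaw":0,"x":0.31,"y":-0.43,"z":0.08,"az":22.5},{"jaw":0,"x":0.256,"y":-0.7,"z":0.08,"az":22.5},{"jaw":0,"x":0.256,"y":-0.7,"z":0.08,"az":22.5},{"jaw":0,"x":0.256,"y":-0.7,"z":0.08,"az":22.5},{"jaw":0,"x":0.256,"y":-0.7,"z":0.08,"az":22.5},{"jaw":0,"x":0.256,"y":-0.7,"z":0.08,"az":22.5},{"jaw":0,"x":0.256,"y":-0.7,"z":0.08,"az":22.5},{"jaw":0,"x":0.256,"y":-0.7,"z":0.08,"az":22.5}])

```text
validation failed for argument at $.se...
```

Run:
```python
from h import *
c=cam('wrist');save(c,'w1.png');s=env.sense();print(s['position'],s['orientation'],s['wrist_force'])
np.save('w1.npy',c,allow_pickle=True)
print('offcut centre expected px',proj(c,[.433,-.020,.084]),'grasp', proj(c,[.426,-.0215,.084]))
```

```text
[0.17027179 0.6786694  0.22142765] [ 1.22603245e-01  9.92455673e-01 -4.20165321e-04 -6.32172114e-05] [-0.02500874 -0.04228365 -0.15389329]
offcut centre expected px [-100.23121118  477.1562187 ] grasp [-103.73824494  473.75580183]
```

View pics/w1.png

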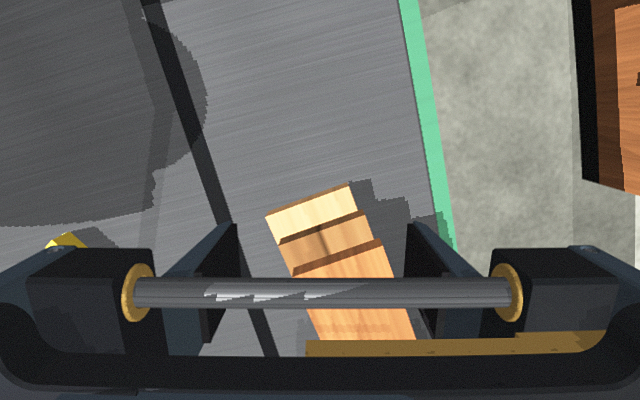

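The move was refused, so this wrist view shows only the plank pile at the start pose. I'll try again with every key in each row.

servo_tool(series=[{"jaw":0,"x":0.1,"y":-0.14,"z":0.08,"ax":0,"ay":0,"az":8},{"jaw":0,"x":0.31,"y":-0.43,"z":0.08,"ax":0,"ay":0,"az":22.5},{"jaw":0,"x":0.31,"y":-0.43,"z":0.08,"ax":0,"ay":0,"az":22.5},{"jaw":0,"x":0.31,"y":-0.43,"z":0.08,"ax":0,"ay":0,"az":22.5},{"jaw":0,"x":0.31,"y":-0.43,"z":0.08,"ax":0,"ay":0,"az":22.5},{"jaw":0,"x":0.31,"y":-0.43,"z":0.08,"ax":0,"ay":0,"az":22.5},{"jaw":0,"x":0.31,"y":-0.43,"z":0.08,"ax":0,"ay":0,"az":22.5},{"jaw":0,"x":0.31,"y":-0.43,"z":0.08,"ax":0,"ay":0,"az":22.5},{"jaw":0,"x":0.31,"y":-0.43,"z":0.08,"ax":0,"ay":0,"az":22.5},{"jaw":0,"x":0.256,"y":-0.7,"z":0.08,"ax":0,"ay":0,"az":22.5},{"jaw":0,"x":0.256,"y":-0.7,"z":0.08,"ax":0,"ay":0,"az":22.5},{"jaw":0,"x":0.256,"y":-0.7,"z":0.08,"ax":0,"ay":0,"az":22.5},{"jaw":0,"x":0.256,"y":-0.7,"z":0.08,"ax":0,"ay":0,"az":22.5},{"jaw":0,"x":0.256,"y":-0.7,"z":0.08,"ax":0,"ay":0,"az":22.5},{"jaw":0,"x":0.256,"y":-0.7,"z":0.08,"ax":0,"ay":0,"az":22.5},{"jaw":0,"x":0.256,"y":-0.7,"z":0.08,"ax":0,"ay":0,"az":22.5}])

```text
clock: 2.15
position: [0.4264, -0.0207, 0.3019]
orientation: [-0.073, 0.997, 0.0, -0.0]
wrist_force: [-0.5, 0.2, -0.2]
grip_width: 0.0912
grasp_force: 0.0
```

Run:
```python
from h import *
c=cam('wrist');save(c,'w2.png')
np.save('w2.npy',c,allow_pickle=True)
print('offcut near end exp px',proj(c,[.3554,-.0092,.084]),proj(c,[.3625,-.0525,.084]),'far', proj(c,[.492,.0105,.084]),proj(c,[.498,-.033,.084]))
```

```text
offcut near end exp px [341.55537154 113.82245185] [301.4999118  114.48642888] far [339.40844792 232.0126639 ] [302.9066715 231.7040926]
```

View pics/w2.png

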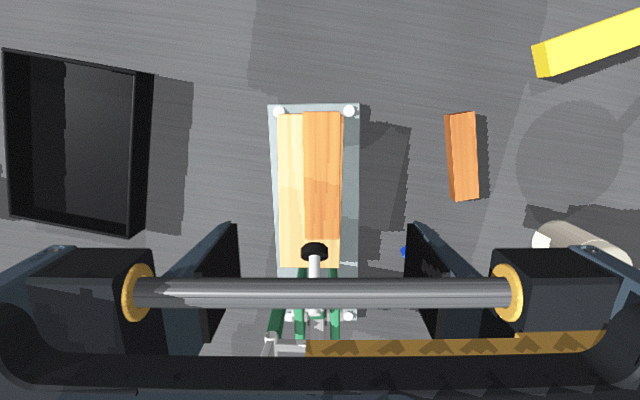

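The wrist view shows the offcut's near end at (303–341,111), within 3 px of the prediction, and the foot at (315,251). I'll descend and grip.

servo_tool(series=[{"jaw":0,"x":0,"y":0,"z":-0.06,"ax":0,"ay":0,"az":0},{"jaw":0,"x":0,"y":0,"z":-0.12,"ax":0,"ay":0,"az":0},{"jaw":0,"x":0,"y":0,"z":-0.17,"ax":0,"ay":0,"az":0},{"jaw":0,"x":0,"y":0,"z":-0.21,"ax":0,"ay":0,"az":0},{"jaw":0,"x":0,"y":0,"z":-0.235,"ax":0,"ay":0,"az":0},{"jaw":0,"x":0,"y":0,"z":-0.235,"ax":0,"ay":0,"az":0},{"jaw":1,"x":0,"y":0,"z":-0.235,"ax":0,"ay":0,"az":0},{"jaw":1,"x":0,"y":0,"z":-0.235,"ax":0,"ay":0,"az":0},{"jaw":1,"x":0,"y":0,"z":-0.235,"ax":0,"ay":0,"az":0},{"jaw":1,"x":0,"y":0,"z":-0.235,"ax":0,"ay":0,"az":0},{"jaw":1,"x":0,"y":0,"z":-0.235,"ax":0,"ay":0,"az":0},{"jaw":1,"x":0,"y":0,"z":-0.235,"ax":0,"ay":0,"az":0}])

```text
clock: 3.7
position: [0.4264, -0.0211, 0.0671]
orientation: [-0.073, 0.997, -0.0, 0.0]
wrist_force: [-0.9, 0.1, 5.0]
grip_width: 0.0417
grasp_force: 30.0
```

servo_tool(series=[{"jaw":1,"x":0,"y":0,"z":0.02,"ax":0,"ay":0,"az":0},{"jaw":1,"x":0,"y":-0.03,"z":0.022,"ax":0,"ay":0,"az":0},{"jaw":1,"x":0,"y":-0.08,"z":0.022,"ax":0,"ay":0,"az":0},{"jaw":1,"x":0,"y":-0.14,"z":0.03,"ax":0,"ay":0,"az":-3},{"jaw":1,"x":0.005,"y":-0.2,"z":0.05,"ax":0,"ay":0,"az":-7},{"jaw":1,"x":0.01,"y":-0.26,"z":0.05,"ax":0,"ay":0,"az":-11},{"jaw":1,"x":0.014,"y":-0.315,"z":0.04,"ax":0,"ay":0,"az":-11},{"jaw":1,"x":0.014,"y":-0.315,"z":0.0,"ax":0,"ay":0,"az":-11},{"jaw":1,"x":0.014,"y":-0.315,"z":-0.03,"ax":0,"ay":0,"az":-11},{"jaw":1,"x":0.014,"y":-0.315,"z":-0.045,"ax":0,"ay":0,"az":-11},{"jaw":1,"x":0.014,"y":-0.315,"z":-0.045,"ax":0,"ay":0,"az":-11},{"jaw":0.3,"x":0.014,"y":-0.315,"z":-0.045,"ax":0,"ay":0,"az":-11},{"jaw":0.3,"x":0.014,"y":-0.315,"z":-0.045,"ax":0,"ay":0,"az":-11},{"jaw":0.3,"x":0.014,"y":-0.315,"z":-0.045,"ax":0,"ay":0,"az":-11},{"jaw":0.3,"x":0.014,"y":-0.315,"z":0.01,"ax":0,"ay":0,"az":-11},{"jaw":0.3,"x":0.014,"y":-0.315,"z":0.07,"ax":0,"ay":0,"az":-11},{"jaw":1,"x":0.014,"y":-0.315,"z":0.13,"ax":0,"ay":0,"az":-11},{"jaw":1,"x":0.014,"y":-0.315,"z":0.19,"ax":0,"ay":0,"az":-11},{"jaw":1,"x":0.014,"y":-0.315,"z":0.25,"ax":0,"ay":0,"az":-11}])

```text
clock: 6.08
position: [0.44, -0.3357, 0.3194]
orientation: [0.022, 1.0, -0.0, 0.0]
wrist_force: [0.6, -0.4, 0.2]
grip_width: 0.0366
grasp_force: 0.0
```

Run:
```python
from h import *
c=cam('scene');save(c,'s2.png')
m=c['pixels'][270:370,170:300];hsv=cv2.cvtColor(m,cv2.COLOR_RGB2HSV)
w=(hsv[...,0]<22)&(hsv[...,1]>90)&(hsv[...,2]>60)
v,u=np.nonzero(w);print(len(v)); 
if len(v): print('offcut in tray ~',onz(c,(u.mean()+170,v.mean()+270),.03))
s=env.sense();print(s['position'],s['orientation'])
```

```text
1258
offcut in tray ~ [ 0.45464162 -0.34372595  0.03      ]
[ 0.44236038 -0.33764714  0.32763381] [ 0.02248502  0.99973441 -0.00315322  0.00394871]
```

View pics/s2.png

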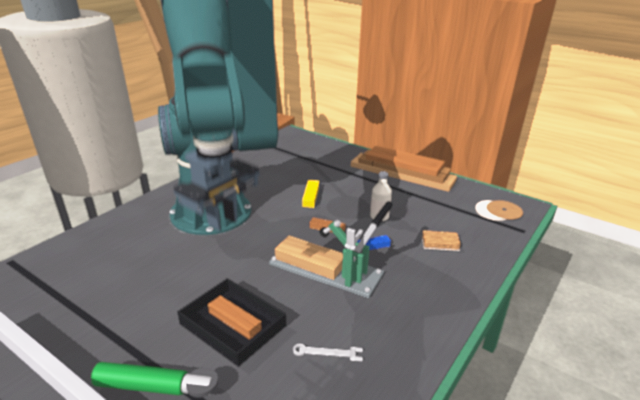

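The picture shows the offcut in the tray at (232,316), measured at (0.455,-0.344), which is well inside. Next is the catch: closed fingers go in on the +y side of the tab.

servo_tool(series=[{"jaw":1,"x":0.03,"y":0.05,"z":0.01,"ax":0,"ay":0,"az":4},{"jaw":1,"x":0.162,"y":0.315,"z":0.01,"ax":0,"ay":0,"az":12},{"jaw":1,"x":0.162,"y":0.315,"z":0.01,"ax":0,"ay":0,"az":12},{"jaw":1,"x":0.162,"y":0.315,"z":0.01,"ax":0,"ay":0,"az":12},{"jaw":1,"x":0.162,"y":0.315,"z":0.01,"ax":0,"ay":0,"az":12},{"jaw":1,"x":0.162,"y":0.315,"z":0.01,"ax":0,"ay":0,"az":12},{"jaw":1,"x":0.162,"y":0.315,"z":0.01,"ax":0,"ay":0,"az":12},{"jaw":1,"x":0.162,"y":0.315,"z":-0.04,"ax":0,"ay":0,"az":12},{"jaw":1,"x":0.162,"y":0.315,"z":-0.08,"ax":0,"ay":0,"az":12},{"jaw":1,"x":0.162,"y":0.315,"z":-0.114,"ax":0,"ay":0,"az":12},{"jaw":1,"x":0.162,"y":0.315,"z":-0.114,"ax":0,"ay":0,"az":12}])

```text
clock: 7.5
position: [0.6006, -0.0216, 0.2009]
orientation: [-0.082, 0.997, 0.0, -0.002]
wrist_force: [0.1, -0.6, 1.4]
grip_width: 0.0003
grasp_force: 0.0
```

Run:
```python
from h import *
c=cam('scene');s=env.sense();print(s['position'],s['wrist_force'],s['grip_width'])
cv2.imwrite('pics/s3.png',cv2.resize(c['pixels'][130:310,260:440],None,fx=3.3,fy=3.3,interpolation=cv2.INTER_CUBIC)[:,:,::-1])
```

```text
[ 0.60180779 -0.02163788  0.20286173] [ 0.52810509 -0.84926536  1.45404668] 0.0008344891378193869
```

View pics/s3.png

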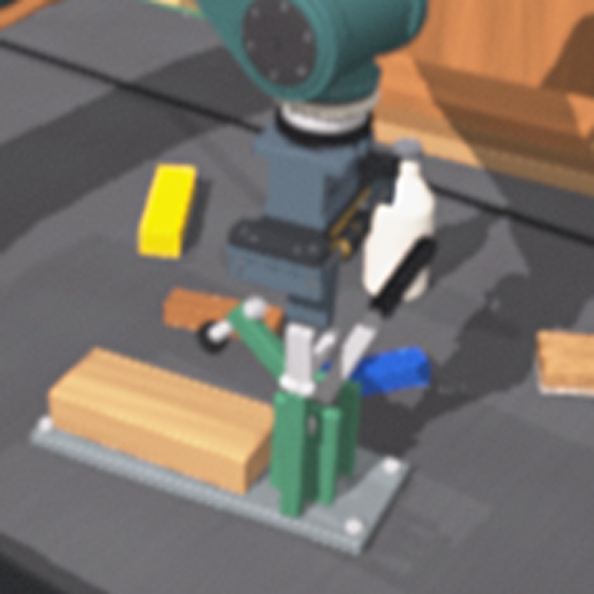

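The fingers are in place on the +y side of the tab (tab at (300,350) in the crop). I'll push it over along its arc.

servo_tool(series=[{"jaw":1,"x":0.002,"y":-0.012,"z":0,"ax":0,"ay":0,"az":0},{"jaw":1,"x":0.005,"y":-0.03,"z":-0.002,"ax":0,"ay":0,"az":0},{"jaw":1,"x":0.006,"y":-0.038,"z":-0.006,"ax":0,"ay":0,"az":0},{"jaw":1,"x":0.008,"y":-0.045,"z":-0.011,"ax":0,"ay":0,"az":0},{"jaw":1,"x":0.009,"y":-0.053,"z":-0.021,"ax":0,"ay":0,"az":0},{"jaw":1,"x":0.01,"y":-0.058,"z":-0.031,"ax":0,"ay":0,"az":0},{"jaw":1,"x":0.01,"y":-0.06,"z":-0.038,"ax":0,"ay":0,"az":0},{"jaw":1,"x":0.01,"y":-0.06,"z":-0.039,"ax":0,"ay":0,"az":0},{"jaw":1,"x":0.01,"y":-0.06,"z":-0.039,"ax":0,"ay":0,"az":0}])

```text
clock: 8.68
position: [0.6125, -0.081, 0.1643]
orientation: [-0.082, 0.997, -0.0, -0.0]
wrist_force: [-3.9, -1.0, 11.1]
grip_width: 0.0006
grasp_force: 5.6
```

servo_tool(series=[{"jaw":1,"x":0.01,"y":-0.002,"z":0.06,"ax":0,"ay":0,"az":0},{"jaw":1,"x":0.01,"y":-0.002,"z":0.12,"ax":0,"ay":0,"az":0},{"jaw":0,"x":0.01,"y":0,"z":0.156,"ax":0,"ay":0,"az":-10},{"jaw":0,"x":0.028,"y":0.05,"z":0.156,"ax":0,"ay":0,"az":-20},{"jaw":0,"x":0.028,"y":0.1,"z":0.156,"ax":0,"ay":0,"az":-30},{"jaw":0,"x":0.028,"y":0.148,"z":0.156,"ax":0,"ay":0,"az":-40},{"jaw":0,"x":0.028,"y":0.148,"z":0.156,"ax":0,"ay":0,"az":-50},{"jaw":0,"x":0.028,"y":0.148,"z":0.156,"ax":0,"ay":0,"az":-60},{"jaw":0,"x":0.028,"y":0.148,"z":0.156,"ax":0,"ay":0,"az":-70},{"jaw":0,"x":0.028,"y":0.148,"z":0.156,"ax":0,"ay":0,"az":-80},{"jaw":0,"x":0.028,"y":0.148,"z":0.156,"ax":0,"ay":0,"az":-90},{"jaw":0,"x":0.028,"y":0.148,"z":0.156,"ax":0,"ay":0,"az":-90},{"jaw":0,"x":0.028,"y":0.148,"z":0.156,"ax":0,"ay":0,"az":-90}])

```text
clock: 10.3
position: [0.6402, 0.067, 0.3196]
orientation: [0.645, 0.764, -0.0, -0.0]
wrist_force: [0.1, 0.0, 0.6]
grip_width: 0.091
grasp_force: 0.0
```

Run:
```python
from h import *
c=cam('scene');s=env.sense();print(s['position'],s['orientation'],s['wrist_force'],s['grip_width'])
a=cv2.resize(c['pixels'][130:310,300:430],None,fx=3,fy=3,interpolation=cv2.INTER_CUBIC)
w=cam('wrist')
print('handle origin/ends in wrist px',[proj(w,X).round() for X in([.6404,.0667,.215],[.6329,.1111,.215],[.652,-.001,.215])])
b=cv2.resize(w['pixels'],(400,250));im=np.zeros((540,795,3),np.uint8);im[:,:390]=a;im[:250,392:792]=b
cv2.imwrite('pics/s4.png',im[:,:,::-1])
```

```text
[0.64022683 0.06702172 0.31964893] [ 6.45392743e-01  7.63850879e-01 -1.40586252e-04 -1.48322638e-04] [-0.37719778  0.4199488  -0.09279727] 0.09117247029223434
handle origin/ends in wrist px [array([323., 202.]), array([323., 147.]), array([323., 277.])]
```

View pics/s4.png

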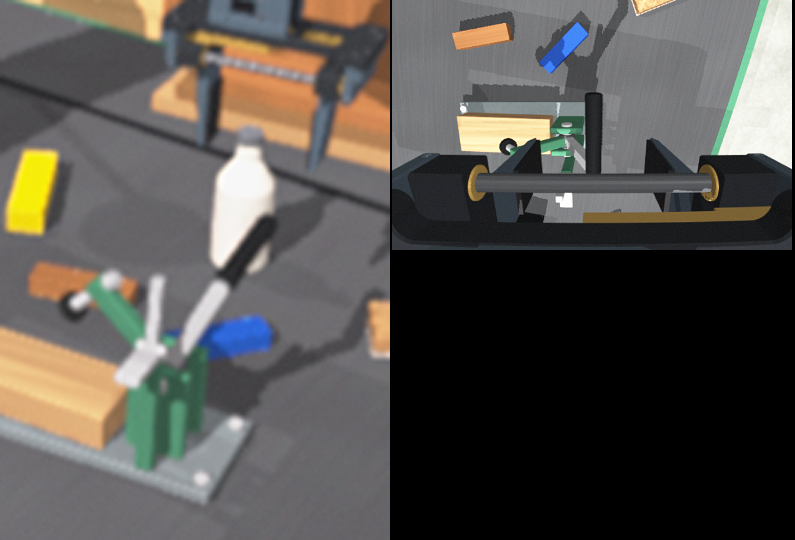

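The catch lies over: tab level at (135,365), bar upright at (157,300). The handle end appears at wrist px (323,152), matching the prediction. I'll descend and grip the handle.

servo_tool(series=[{"jaw":0,"x":0,"y":0,"z":-0.05,"ax":0,"ay":0,"az":0},{"jaw":0,"x":0,"y":0,"z":-0.09,"ax":0,"ay":0,"az":0},{"jaw":0,"x":0,"y":0,"z":-0.116,"ax":0,"ay":0,"az":0},{"jaw":0,"x":0,"y":0,"z":-0.116,"ax":0,"ay":0,"az":0},{"jaw":1,"x":0,"y":0,"z":-0.116,"ax":0,"ay":0,"az":0},{"jaw":1,"x":0,"y":0,"z":-0.116,"ax":0,"ay":0,"az":0},{"jaw":1,"x":0,"y":0,"z":-0.116,"ax":0,"ay":0,"az":0},{"jaw":1,"x":0,"y":0,"z":-0.116,"ax":0,"ay":0,"az":0},{"jaw":1,"x":0,"y":0,"z":-0.116,"ax":0,"ay":0,"az":0},{"jaw":1,"x":0,"y":0,"z":-0.116,"ax":0,"ay":0,"az":0},{"jaw":1,"x":0,"y":0,"z":-0.116,"ax":0,"ay":0,"az":0}])

```text
clock: 11.78
position: [0.6403, 0.067, 0.2039]
orientation: [0.647, 0.763, -0.0, -0.0]
wrist_force: [-0.4, -0.1, 1.3]
grip_width: 0.0238
grasp_force: 0.0
```

servo_tool(series=[{"jaw":1,"x":0,"y":0,"z":0,"ax":0,"ay":0,"az":0},{"jaw":1,"x":0,"y":0,"z":0,"ax":0,"ay":0,"az":0},{"jaw":1,"x":0,"y":0,"z":0,"ax":0,"ay":0,"az":0}])

```text
clock: 12.15
position: [0.6404, 0.067, 0.2039]
orientation: [0.647, 0.763, 0.0, 0.0]
wrist_force: [1.8, 0.1, -0.9]
grip_width: 0.0212
grasp_force: 30.0
```

servo_tool(series=[{"jaw":1,"x":-0.007,"y":-0.001,"z":0.003,"ax":0,"ay":0,"az":0},{"jaw":1,"x":-0.015,"y":-0.0025,"z":0.005,"ax":0,"ay":0,"az":0},{"jaw":1,"x":-0.03,"y":-0.005,"z":0.0085,"ax":0,"ay":0,"az":0},{"jaw":1,"x":-0.04,"y":-0.007,"z":0.01,"ax":0,"ay":0,"az":0},{"jaw":1,"x":-0.05,"y":-0.0085,"z":0.01,"ax":0,"ay":0,"az":0},{"jaw":1,"x":-0.06,"y":-0.01,"z":0.01,"ax":0,"ay":0,"az":0},{"jaw":1,"x":-0.07,"y":-0.012,"z":0.0085,"ax":0,"ay":0,"az":0},{"jaw":1,"x":-0.08,"y":-0.0135,"z":0.0065,"ax":0,"ay":0,"az":0},{"jaw":1,"x":-0.088,"y":-0.015,"z":0.004,"ax":0,"ay":0,"az":0},{"jaw":1,"x":-0.094,"y":-0.016,"z":0.002,"ax":0,"ay":0,"az":0},{"jaw":1,"x":-0.1,"y":-0.017,"z":0,"ax":0,"ay":0,"az":0},{"jaw":1,"x":-0.1,"y":-0.017,"z":0,"ax":0,"ay":0,"az":0},{"jaw":1,"x":-0.1,"y":-0.017,"z":0,"ax":0,"ay":0,"az":0},{"jaw":1,"x":-0.1,"y":-0.017,"z":0,"ax":0,"ay":0,"az":0}])

```text
clock: 13.9
position: [0.5422, 0.0504, 0.2049]
orientation: [0.647, 0.763, 0.002, 0.002]
wrist_force: [15.8, 6.7, -4.4]
grip_width: 0.0214
grasp_force: 30.0
```

Run:
```python
from h import *
c=cam('scene');s=env.sense();print(s['position'],s['wrist_force'],s['grip_width'],s['grasp_force'])
cv2.imwrite('pics/s5.png',cv2.resize(c['pixels'][130:370,170:430],None,fx=2.4,fy=2.4,interpolation=cv2.INTER_CUBIC)[:,:,::-1])
```

```text
[0.54225408 0.05040177 0.20488645] [16.47277385  6.63155733 -5.13632557] 0.02120194308207591 30.000951290130615
```

View pics/s5.png

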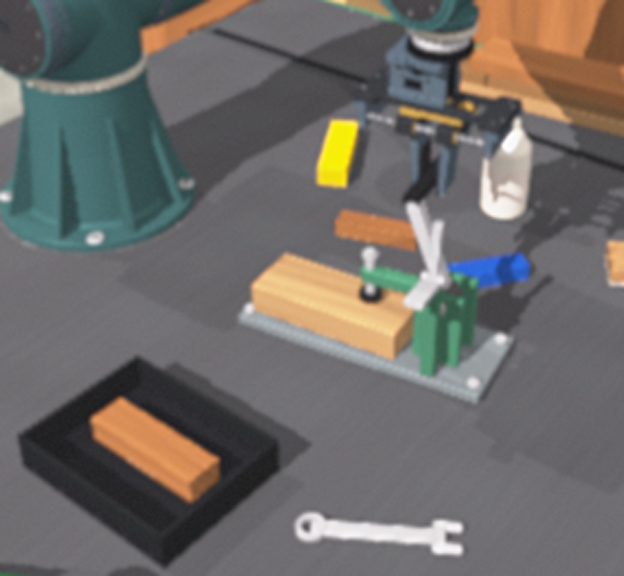

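The foot presses on the board at (370,293), the catch is over, and the offcut is in the tray. I'll nudge a little further to reach the stop firmly.

servo_tool(series=[{"jaw":1,"x":-0.002,"y":0,"z":-0.001,"ax":0,"ay":0,"az":0},{"jaw":1,"x":-0.003,"y":0,"z":-0.001,"ax":0,"ay":0,"az":0},{"jaw":1,"x":-0.003,"y":0,"z":-0.001,"ax":0,"ay":0,"az":0},{"jaw":1,"x":-0.003,"y":0,"z":-0.001,"ax":0,"ay":0,"az":0}])

```text
clock: 14.45
position: [0.5401, 0.0502, 0.2041]
orientation: [0.647, 0.763, 0.003, 0.003]
wrist_force: [22.4, 3.1, -9.1]
grip_width: 0.0215
grasp_force: 30.0
```

```bash
python3 -c "
from h import *
print(env.job_done())"
```

```text
the job is handed in; nothing more can be done
None
```

I handed the job in at about 14.5 s: the offcut is in the scrap tray, the catch is flipped, and the gripper holds the lever at about its stop with the foot on the board; no verdict came back.

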